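# Clamp a rock billet in the specimen vise

## Task

Stand the rectangular rock billet on the bed of the specimen vise between its two jaws and let go of it, then take the crank by its loose grip sleeve and wind it clockwise (seen from above) until the billet is firmly clamped, with the spring-loaded jaw face pushed about half-way back towards its jaw block but never all the way. Hold the sleeve firmly the whole time the crank turns, do not bend its slender pin by straying from its circle, then let go, and leave the other things on the bench where they stand.

Things in the scene. Friction and masses are not known exactly. Their poses are not given: they have to be found in the camera images.
- vise: Grey bench vise, fixed. Base plate 120 (x) x 350 (y) x 30 mm; origin on the bench, x and y along its sides. The bed (plate top, z = 30 mm) fills its -y half; at the +y half a gear housing, up to z = 77 mm, carries the crank. Steel jaws, 66 mm wide and 45 mm tall, close along y. The fixed jaw, at the bed's -y end, is set anew each time: its face lies 30 to 44 mm to the -y side of point bed.
- jaw: Moving steel jaw, driven to the vise's -y by the crank, 50 mm a turn (under 1.25 turns needed). Origin: on the bed, at the clamping face of its spring-loaded face plate (60 x 8 x 40 mm) when not pressed; it starts 36 to 50 mm to the +y side of point bed. The plate stands 8 mm off its stop on a spring: 8 N to start moving, then 5 N per mm, 48 N fully back, an overload.
- bed (a point): Centre of the place for the billet, on the bed's surface (z = 30 mm). Axes as the vise's. The billet stands here with its 44 mm length along y, clear of both jaws; jaws close along y.
- crank_axis (a point): Point on the crank's vertical axis, at the height of the sleeve's middle (z = 125 mm). Turning clockwise seen from above closes the jaw. The crank arm lies at z = 83 to 95 mm.
- crank: Crank arm: origin on its axis at z = 83 mm, x axis along the arm to the sleeve, whose centre line is 60 mm from the axis. Dry friction asks about 6 N along the path to turn it (2 to 6 N remain when paused) and keeps it where it is left. The spring plate adds to that: about 1 N when it first bears on the clamped billet, 3 to 5 N when clamped well, over 6 N when overloaded.
- sleeve: Black grip sleeve, upright cylinder 24 mm across and 56 mm tall, spins freely on the crank's slender pin, so that a hand can hold it firmly (10 to 30 N a finger) without turning. The pin springs 1 mm for every 12 N of push or pull along the crank arm and is damaged when bent more than 1.6 mm. Origin at the centre of its underside (z = 94 mm).
- sleeve_mid (a point): Centre of the sleeve, a little above half-way up (z = 125 mm; top of the sleeve at z = 150 mm, pin head to 154 mm).
- specimen_mid (a point): Centre of the rock billet: grey sawn stone, rectangular, 32 mm (x) x 44 mm (y) x 40 mm (z), about 0.1 to 0.2 kg. It stands on the bench at the left or the right of the vise.
- core: Bystander: round grey drill core, 42 mm across, 48 mm tall, on the other side from the billet. Origin at its underside.
- beaker: Bystander: glass beaker, 72 mm across, 95 mm tall, beyond the vise. Origin at its underside.
- jar: Bystander: white jar with a blue lid, 56 mm across, 85 mm tall, beyond the vise. Origin at its underside.

How it is judged:
By the outcome, as a careful person would: the job done as asked, in the order asked, and still so for the second after the job is handed in, with the robot touching nothing.
It also fails if it takes over 72 s, if anything falls off the work surface, if the arm or the gripper's body presses on something with over 40 N, if the wrist force passes 120 N, or if a joint passes its speed limit or range.

## Robot

A 6-joint arm with a two-finger parallel gripper is mounted at the origin on the work surface. World frame = base frame: x ahead of the robot, y to its left, z up, the work surface at z = 0. Lengths are in mm, angles in rad, forces in N, time in s.
With the tool pointing down it reaches from about 400 to 925 mm from the base axis. Payload 12.5 kg.
Tool frame: the origin (TCP) lies midway between the tips of the shut fingers; the grasp point (between the pads) lies 19 mm behind it; z points along the fingers, y is the line along which they close (so a half turn about z gives the same grasp; the last joint's range is limited). The gripper opens to 95 mm and grips with 3 to 60 N. Pads are 20 mm wide; open, the fingers measure 119 mm over their backs; the gripper's body (75 mm by 180 mm) begins 59 mm behind the grasp point.
Start: joints at [-1.416, 0.491, 1.559, -0, 1.092, -0.106], TCP at [161.181, -603.877, 214.661] pointing down, gripper open.
Joint ranges: [-3.1, 3.1], [-0.84, 2.19], [0.05, 2.79], [-1.13, 4.28], [0.06, 2.93], [-2.69, 2.69]. Speed limits (rad/s): [2.22, 2.22, 2.79, 3.14, 3.14, 3.14].

## Interface

Orientations are given as [roll, pitch, yaw] about the fixed x, y, z axes, in that order (R = Rz(yaw) Ry(pitch) Rx(roll)).
In Python, from cell import state, read_camera, camera_info, env gives the robot as it stands.
- The arm moves only by the tool move_arm, never from a script. Its argument "commands" is a list of rows, each a list of 3 entries, a list of its own where there are three numbers: the shift along the world's x, y, z in cm, then the turn, a rotation vector about the world's x, y, z in degrees, then the opening, from 0 (shut) to 1 (fully open). A call has 1 to 10 rows; each row shifts and turns the commanded pose from where the row before left it; what a row does not reach is not made up. A row lasts 1/10 s, in which the tool goes at most 50 mm and 8.59 degrees, less where a joint would pass 70% of its speed; a pose out of reach is approached as far as the arm can. A call with a gripper value outside its range is refused whole. The fingers move at their own pace and stop on an object; the grip force is fixed at half the most. Time passes only in rows, so rows that do not move let the fingers close. It gives the time, the measured TCP pose, the force, the opening and the grip force at its end, in the units of the state.
- state(): the state, without advancing time (a new reading comes with each control period).
- read_camera(name): name is "scene" or "top"; returns the picture (400x640x3 uint8, blue, green, red); there is no depth.
- camera_info(name): a dict with "K" (3x3 intrinsics, pixels), "cam_to_world" (4x4, takes a point from camera to world coordinates). Camera axes: x right, y down, z forward; pixel columns grow to the right and rows downward; lengths in mm; the calibration is good to about 2 mm. A picture is of the moment at which its call begins. camera_info takes no time and is no camera call.
- env.job_done(): hands the job in; it is judged then, once.
The state is a dict: "t": time; "joints": joint angles; "qvel": joint speeds; "tau": joint torques, N m; "eef_pos": TCP position; "tcp_rot": TCP orientation; "ft_force": force on the tool from outside, world axes, zero at the start; "moment": the same for the moment, N m; "opening": opening from 0.0 (shut) to 1.0 (fully open); "grip_force": force on a finger pad.
Only numpy, scipy, OpenCV 4.12 (cv2) and the standard library are available. Lean on these libraries where they do the work, as an engineer would, in place of code of your own. Each camera call takes 0.05 s, during which the arm holds its last target. There are 200 camera calls.

## Working session

There is one attempt and no reset: what is moved stays moved. The work goes in short steps, Python scripts to look and compute and a tool call to move; the robot and the scene stay as the last step left them, time stands still between calls to the robot, and variables do not carry over. Pictures are saved under pics/ and viewed, at most 10 in all, crops included, and the job is handed in when it is done.

Besides the shell and the picture viewer there is one more tool, called after ">>>" in YAML: its name, and indented under it one key for each argument. move_arm: Moves the arm, as the interface text tells. Its arguments: {"type":"object","properties":{"commands":{"type":"array"}},"required":["commands"]}

```bash
mkdir -p pics; python3 - <<'E'
from cell import *
import cv2
for n in("scene","top"):
    cv2.imwrite(f"pics/{n}0.png",read_camera(n)); c=camera_info(n); print(n,c["K"],c["cam_to_world"])
s=state();print(s["tcp_rot"],s["t"],s["opening"])
E
```

```text
scene [[396.00724709   0.         315.29774375]
 [  0.         396.00724709 191.29757984]
 [  0.           0.           1.        ]] [[ 5.86242243e-01  6.37578959e-01 -4.99813069e-01  1.00550249e+03]
 [ 8.10016612e-01 -4.71889220e-01  3.48128788e-01 -3.02666273e+02]
 [-1.38968092e-02 -6.08944690e-01 -7.93090943e-01  7.87798509e+02]
 [ 0.00000000e+00  0.00000000e+00  0.00000000e+00  1.00000000e+00]]
top [[464.61158339   0.         319.68711659]
 [  0.         464.61158339 190.58848663]
 [  0.           0.           1.        ]] [[-2.54238492e-02 -9.81628717e-01  1.89099685e-01  3.30363819e+02]
 [-9.99576371e-01  2.22816128e-02 -1.87245579e-02  1.72335395e+01]
 [ 1.41671178e-02 -1.89495627e-01 -9.81779354e-01  1.45675878e+03]
 [ 0.00000000e+00  0.00000000e+00  0.00000000e+00  1.00000000e+00]]
[-3.14056639e+00 -1.25929493e-04  2.60797098e-01] 0.1 0.9984091351159614
```

View pics/scene0.png

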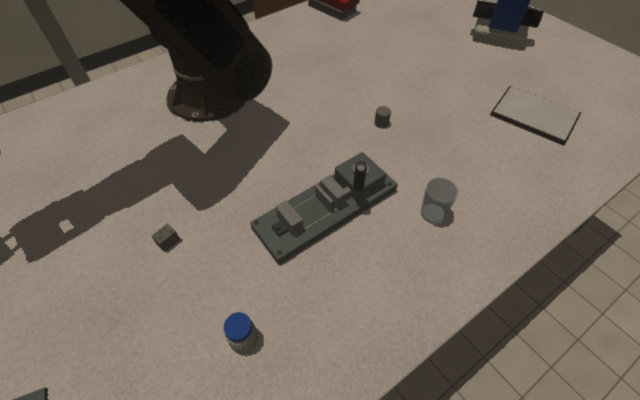

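View pics/top0.png

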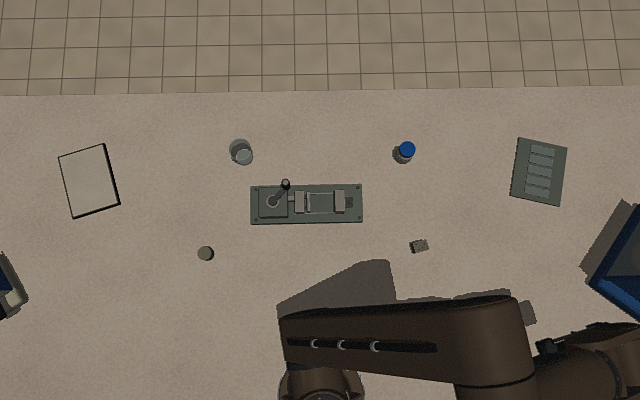

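The scene shows the vise at about (325,205), crank sleeve (361,172), billet (165,237). In top, the vise spans (250–363, 184–224), with sleeve (286,184) and billet (419,246). I'll make enlarged crops of these.

```bash
python3 - <<'E'
import cv2,numpy as np
a=cv2.imread("pics/top0.png");b=cv2.imread("pics/scene0.png")
r=lambda im,x,y,w,h,k:cv2.convertScaleAbs(cv2.resize(im[y:y+h,x:x+w],None,fx=k,fy=k,interpolation=cv2.INTER_CUBIC),alpha=1.6)
o=np.zeros((600,800,3),np.uint8)
o[:336,:744]=r(a,246,176,124,56,6)
o[340:580,:240]=r(a,404,231,30,30,8)
o[340:580,250:490]=r(b,150,222,30,30,8)
cv2.imwrite("pics/c1.png",o)
cv2.imwrite("pics/c2.png",r(b,245,148,160,120,5))
E
```

```text
(no output)
```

View pics/c1.png

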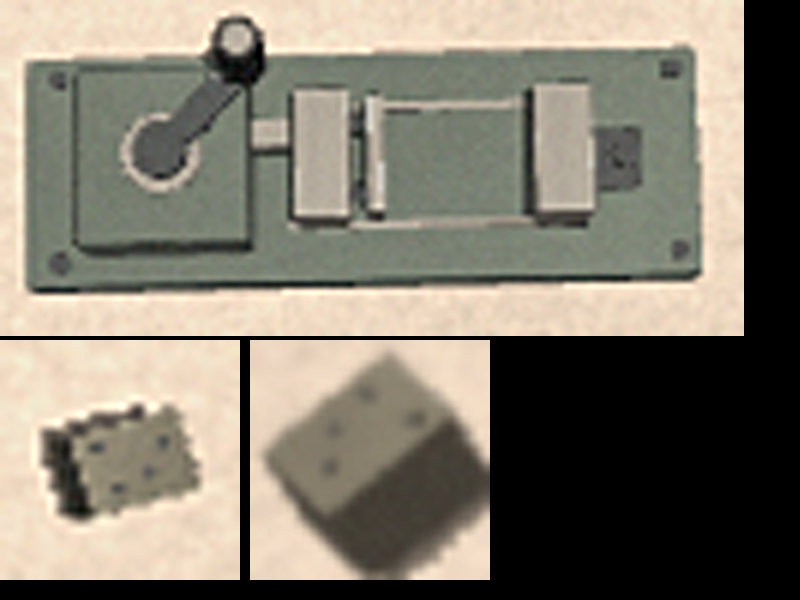

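View pics/c2.png

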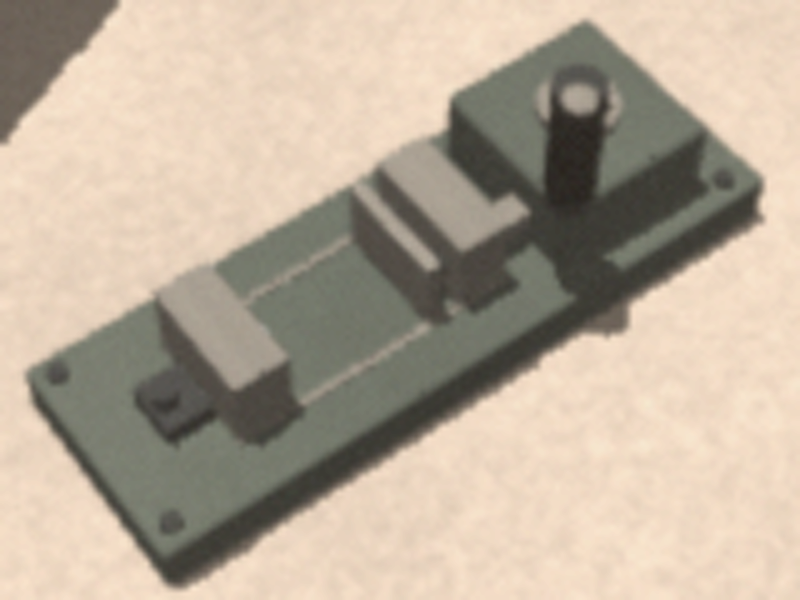

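Top crop: the jaw faces are at u≈383 (plate) and u≈533 (fixed), the hub at (160,150), the sleeve top at (237,37) and the billet top corners are clear. The scene crop shows the same points from the side. Next I'll turn these into positions.

```bash
cat >h.py <<'E'
import numpy as np
from cell import camera_info
def P(n,u,v,z):
    c=camera_info(n);T=np.array(c["cam_to_world"]);d=T[:3,:3]@np.linalg.solve(np.array(c["K"]),[u,v,1]);return T[:3,3]+d*(z-T[2,3])/d[2]
def C(n,pts,z,x,y,k,oy=0,ox=0):
    return np.array([P(n,x+(u-ox+.5)/k-.5,y+(v-oy+.5)/k-.5,z)[:2] for u,v in pts])
E
python3 - <<'E'
from h import *
np.set_printoptions(precision=1,suppress=True)
T=lambda p,z:C("top",p,z,246,176,6)
S=lambda p,z:C("scene",p,z,245,148,5)
print("plate",T([(27,62),(693,48),(700,268),(30,283)],30).tolist())
print("plateS",S([(28,372),(175,572),(762,185)],30).tolist())
print("face T",T([(383,97),(383,213)],70),"S",S([(352,190),(435,268)],70))
print("fixed T",T([(533,90),(533,213)],75),"S",S([(213,268),(287,358)],75))
print("hub",T([(160,150)],95),"sleeve T",T([(237,37)],154),"S",S([(580,98)],154))
b=C("top",[(75,435),(178,407),(198,487),(95,515)],40,404,231,8,340)
c=C("scene",[(265,455),(388,352),(455,415),(328,515)],40,150,222,8,340,250)
for q in(b,c):
    print("billet",q.tolist(),q.mean(0)); 
    for i in range(4):
        e=q[(i+1)%4]-q[i]; print(np.linalg.norm(e),np.degrees(np.arctan2(e[1],e[0])))
E
```

```text
plate [[624.9848678507386, 207.27303549295752], [624.6219216231528, -140.55447549150222], [508.75112516114837, -139.26310161862978], [509.14505904909936, 205.40089795036167]]
plateS [[511.08918845417804, -141.35407548661075], [636.239710869316, -142.0618420676385], [629.6741938354975, 202.00765240305094]]
face T [[594.6  22.1]
 [535.3  23.3]] S [[539.3  21.6]
 [597.5  25.4]]
fixed T [[595.5 -53.8]
 [532.8 -51.8]] S [[541.6 -56.5]
 [600.6 -57.2]]
hub [[565.6 132.8]] sleeve T [[609.3  90.8]] S [[611.   90.1]]
billet [[435.83369575006964, -289.97799455471846], [445.52096156939837, -330.08825256477814], [415.0021803618977, -335.6262829030324], [405.40884964507, -295.665868320858]] [ 425.4 -312.8]
41.26349375280638 -76.42216968328543
31.017185340045316 -169.71485261545175
41.095823727255855 103.49957156735623
30.951949348828578 10.589116621853984
billet [[419.7295853023693, -337.81551114707304], [408.06309534771526, -296.8064517179272], [438.8745314401059, -290.06976872898275], [448.15238871824704, -331.1578873010728]] [ 428.7 -314. ]
42.63625151353317 105.88029336488219
31.539300749525278 12.333197716811798
42.12258448229033 -77.27578360315371
29.19211724579879 -166.81697702809728
```

>>> move_arm:
  commands:
    - [[2.66, 2.9, -0.6], [0, 0, 8], 1]
    - [[2.66, 2.9, -0.6], [0, 0, 8], 1]
    - [[2.66, 2.9, -0.6], [0, 0, 8], 1]
    - [[2.66, 2.9, -0.6], [0, 0, 8], 1]
    - [[2.66, 2.9, -0.6], [0, 0, 8], 1]
    - [[2.66, 2.9, -0.6], [0, 0, 8], 1]
    - [[2.66, 2.9, -0.6], [0, 0, 8], 1]
    - [[2.66, 2.9, -0.6], [0, 0, 8], 1]
    - [[2.66, 2.9, -0.6], [0, 0, 8], 1]
    - [[2.66, 2.9, -0.6], [0, 0, 8], 1]

```text
t: 1.1
eef_pos: [428.0, -312.5, 154.3]
tcp_rot: [-3.142, -0.0, 1.663]
ft_force: [-0.0, -0.6, -0.1]
opening: 0.998
grip_force: 0.0
```

>>> move_arm:
  commands:
    - [[-0.1, -0.1, -3], [0, 0, 7.2], 1]
    - [[0, 0, -4], [0, 0, 0], 1]
    - [[0, 0, -3.5], [0, 0, 0], 1]
    - [[0, 0, -2.6], [0, 0, 0], 1]
    - [[0, 0, -1.5], [0, 0, 0], 1]
    - [[0, 0, 0], [0, 0, 0], 1]
    - [[0, 0, 0], [0, 0, 0], 0.2]
    - [[0, 0, 0], [0, 0, 0], 0.2]
    - [[0, 0, 0], [0, 0, 0], 0.2]
    - [[0, 0, 0], [0, 0, 0], 0.2]

```text
t: 2.1
eef_pos: [426.4, -315.1, 9.4]
tcp_rot: [3.141, 0.001, 1.783]
ft_force: [-0.3, -0.6, -0.1]
opening: 0.716
grip_force: 0.0
```

>>> move_arm:
  commands:
    - [[0, 0.1, 0], [0, 0, 0], 0]
    - [[0, 0, 0], [0, 0, 0], 0]
    - [[0, 0, 0], [0, 0, 0], 0]
    - [[0, 0, 0], [0, 0, 0], 0]
    - [[0, 0, 0], [0, 0, 0], 0]
    - [[0, 0, 0], [0, 0, 0], 0]
    - [[0, 0, 0], [0, 0, 0], 0]
    - [[0, 0, 0], [0, 0, 0], 0]
    - [[0, 0, 0], [0, 0, 0], 0]
    - [[0, 0, 2], [0, 0, 0], 0]

```text
t: 3.1
eef_pos: [425.3, -313.1, 27.1]
tcp_rot: [-3.139, -0.003, 1.783]
ft_force: [-0.9, 0.0, -1.4]
opening: 0.333
grip_force: 29.7
```

>>> move_arm:
  commands:
    - [[0, 0, 4], [0, 0, 0], 0]
    - [[1, 2, 4], [0, 0, 0], 0]
    - [[1.8, 4, 2], [0, 0, -3], 0]
    - [[1.8, 4, 1], [0, 0, -3], 0]
    - [[1.8, 4, 0], [0, 0, -3], 0]
    - [[1.8, 4, 0], [0, 0, -3.2], 0]
    - [[1.8, 4, 0], [0, 0, 0], 0]
    - [[1.8, 4, 0], [0, 0, 0], 0]
    - [[1.8, 3, 0], [0, 0, 0], 0]
    - [[0.5, 0.7, 0], [0, 0, 0], 0]

```text
t: 4.1
eef_pos: [568.2, -14.0, 138.5]
tcp_rot: [3.141, -0.0, 1.573]
ft_force: [0.0, -1.1, -0.6]
opening: 0.336
grip_force: 29.7
```

```bash
python3 - <<'E'
from cell import *
import cv2,numpy as np
a=read_camera("top");b=read_camera("scene");s=state();print(s["eef_pos"],s["tcp_rot"],s["ft_force"])
r=lambda im,x,y,w,h,k:cv2.convertScaleAbs(cv2.resize(im[y:y+h,x:x+w],None,fx=k,fy=k,interpolation=cv2.INTER_CUBIC),alpha=1.6)
o=np.zeros((600,800,3),np.uint8)
o[:280,:600]=r(a,250,176,120,56,5)
o[290:590,:560]=r(b,245,148,140,75,4)
cv2.imwrite("pics/c3.png",o)
E
```

```text
[567.27170775 -15.98334091 138.28873583] [-3.14112708e+00  1.39688398e-05  1.57191459e+00] [ 0.04863594  0.38092196 -1.98144397]
```

View pics/c3.png

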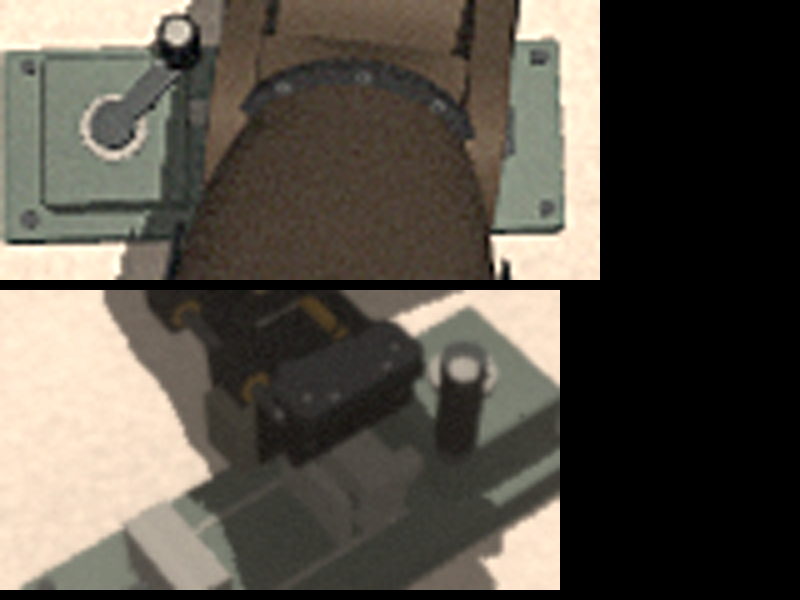

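The picture shows the hand over the vise gap, with the crank untouched (hub at crop (112,125), sleeve at (180,37)). Now lowering the billet.

>>> move_arm:
  commands:
    - [[0, 0, -2.5], [0, 0, 0], 0]
    - [[0, 0, -3], [0, 0, 0], 0]
    - [[0, 0, -2], [0, 0, 0], 0]
    - [[0, 0, -1.2], [0, 0, 0], 0]
    - [[0, 0, -0.7], [0, 0, 0], 0]
    - [[0, 0, -0.2], [0, 0, 0], 0]
    - [[0, 0, 0], [0, 0, 0], 0]

```text
t: 4.9
eef_pos: [567.3, -17.2, 43.1]
tcp_rot: [3.141, 0.0, 1.57]
ft_force: [0.6, -0.1, -1.7]
opening: 0.339
grip_force: 29.7
```

>>> move_arm:
  commands:
    - [[0, 0.1, -0.2], [0, 0, 0], 0]
    - [[0, 0, -0.1], [0, 0, 0], 0]
    - [[0, 0, 0], [0, 0, 0], 0]

```text
t: 5.2
eef_pos: [567.3, -15.8, 39.9]
tcp_rot: [3.141, 0.0, 1.57]
ft_force: [-0.2, -0.9, -1.4]
opening: 0.339
grip_force: 29.7
```

>>> move_arm:
  commands:
    - [[0, 0, -0.1], [0, 0, 0], 0]
    - [[0, 0, 0], [0, 0, 0], 0]

```text
t: 5.4
eef_pos: [567.2, -15.8, 38.7]
tcp_rot: [3.141, 0.0, 1.57]
ft_force: [0.3, 0.3, -1.6]
opening: 0.331
grip_force: 29.7
```

>>> move_arm:
  commands:
    - [[0, 0, -0.07], [0, 0, 0], 0]
    - [[0, 0, 0], [0, 0, 0], 0]

```text
t: 5.6
eef_pos: [567.2, -15.9, 38.6]
tcp_rot: [3.141, 0.0, 1.57]
ft_force: [-2.4, 0.5, 7.6]
opening: 0.338
grip_force: 29.7
```

>>> move_arm:
  commands:
    - [[0, 0, 0], [0, 0, 0], 0.7]
    - [[0, 0, 0], [0, 0, 0], 0.7]
    - [[0, 0, 0], [0, 0, 0], 0.7]
    - [[0, 0, 0], [0, 0, 0], 0.7]
    - [[0, 0, 0], [0, 0, 0], 0.7]
    - [[0, 0, 0], [0, 0, 0], 0.7]
    - [[0, 0, 2], [0, 0, 0], 0.7]
    - [[0, 0, 4], [0, 0, 0], 0.7]
    - [[0, 0, 4], [0, 0, 0], 0.7]
    - [[0, 0, 4], [0, 0, 0], 0.7]

```text
t: 6.6
eef_pos: [566.9, -15.8, 179.4]
tcp_rot: [-3.141, -0.0, 1.57]
ft_force: [0.8, -0.2, -0.5]
opening: 0.702
grip_force: 0.0
```

>>> move_arm:
  commands:
    - [[0.8, 2, 0.5], [0, 0, 8], 0.7]
    - [[0.8, 2, 0], [0, 0, 8], 0.7]
    - [[0.8, 2, 0], [0, 0, 8], 0.7]
    - [[0.8, 2, 0], [0, 0, 8], 0.7]
    - [[0.8, 2, 0], [0, 0, 8], 0.7]
    - [[0.3, 0.63, 0], [0, 0, 6], 0.7]
    - [[0, 0, 0], [0, 0, 0], 0.7]
    - [[0, 0, 0], [0, 0, 0], 0.7]

```text
t: 7.4
eef_pos: [609.9, 90.3, 182.8]
tcp_rot: [-3.141, -0.0, 2.37]
ft_force: [-0.1, -0.7, 0.4]
opening: 0.703
grip_force: 0.0
```

```bash
python3 - <<'E'
from cell import *
import cv2,numpy as np
b=read_camera("scene");s=state();print(s["eef_pos"],s["tcp_rot"],s["ft_force"])
r=lambda im,x,y,w,h,k:cv2.convertScaleAbs(cv2.resize(im[y:y+h,x:x+w],None,fx=k,fy=k,interpolation=cv2.INTER_CUBIC),alpha=1.8)
cv2.imwrite("pics/c4.png",r(b,245,128,160,120,5))
E
```

```text
[609.94599268  90.00503574 182.88738517] [-3.14140971e+00 -1.16774547e-04  2.36947732e+00] [-0.64868962 -0.23251841  1.11186889]
```

View pics/c4.png

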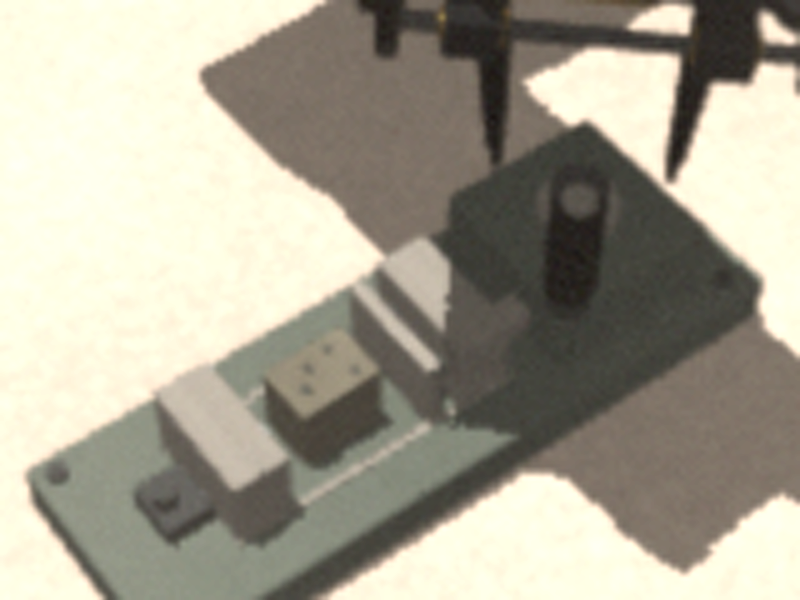

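The billet stands square on the bed between the jaws, top around (322,372). The fingers straddle the sleeve, with tips at (497,165) and (671,180) and the pin head at (580,198). Next, a relative check of finger midpoint against sleeve, and of the clamping gap.

```bash
python3 - <<'E'
from h import *
np.set_printoptions(precision=1,suppress=True)
S=lambda p,z:C("scene",p,z,245,128,5)
print(S([(497,165),(671,180)],183),S([(497,165),(671,180)],183).mean(0),S([(580,198)],154))
print("billet",S([(265,385),(345,328),(382,368),(305,418)],70).tolist())
print("face",S([(352,290),(438,368)],70).tolist(),"fixed",S([(213,368),(288,460)],75).tolist())
E
```

```text
[[595.2  56.4]
 [643.6 107.9]] [619.4  82.2] [[611.   90.1]]
billet [[559.9537314478471, -41.23519619072363], [555.2637483604981, 6.102307987757115], [583.4193674778451, 6.279911508968382], [585.1861765629974, -37.13740373506306]]
face [[539.281657552159, 21.592682581533722], [598.3371951226395, 26.458544760831558]] fixed [[541.5657680368416, -56.46245748279057], [601.7404335072164, -57.484172510153684]]
```

>>> move_arm:
  commands:
    - [[-0.1, 0.1, -2], [0, 0, 0], 0.7]
    - [[0, 0, -3], [0, 0, 0], 0.7]
    - [[0, 0, -2], [0, 0, 0], 0.7]
    - [[0, 0, -0.7], [0, 0, 0], 0.7]
    - [[0, 0, 0], [0, 0, 0], 0.3]
    - [[0, 0, 0], [0, 0, 0], 0.3]
    - [[0, 0, 0], [0, 0, 0], 0.3]
    - [[0, 0, 0], [0, 0, 0], 0.3]
    - [[0, 0, 0], [0, 0, 0], 0.3]
    - [[0, 0, 0], [0, 0, 0], 0.3]

```text
t: 8.45
eef_pos: [609.2, 91.5, 106.3]
tcp_rot: [3.141, 0.0, 2.373]
ft_force: [0.1, 1.0, 0.2]
opening: 0.311
grip_force: 0.0
```

>>> move_arm:
  commands:
    - [[0, 0, 0], [0, 0, 0], 0.0]
    - [[0, 0, 0], [0, 0, 0], 0.0]
    - [[0, 0, 0], [0, 0, 0], 0.0]
    - [[0, 0, 0], [0, 0, 0], 0.0]
    - [[0, 0, 0], [0, 0, 0], 0.0]

```text
t: 8.95
eef_pos: [609.2, 91.4, 106.0]
tcp_rot: [3.141, 0.0, 2.373]
ft_force: [1.0, -0.2, 2.2]
opening: 0.246
grip_force: 30.0
```

```bash
cat >>h.py <<'E'
from cell import state
def st(c,n=1):
    s=state();p=np.array(s["eef_pos"][:2]);f=np.array(s["ft_force"]);d=p-c;a=np.arctan2(d[1],d[0]);r=d/np.hypot(*d);t=np.array([r[1],-r[0]])
    print("pos",p.round(2),"ang %.2f R %.2f Frad %.2f Ftan(cw) %.2f Fz %.1f grip %.1f"%(np.degrees(a),np.hypot(*d),f[:2]@r,f[:2]@t,f[2],s["grip_force"]))
    return p,np.degrees(a)
def tab(c,p,a,step,n):
    q=np.array(p)
    for i in range(1,n+1):
        w=np.radians(a-step*i);g=(np.array(c)+60*np.array([np.cos(w),np.sin(w)])-q)/10;g=g.round(2);q=q+g*10
        print("%.1f"%(a-step*i),g.tolist())
E
python3 -c "
from h import *
c=np.array([565.7,132.7]);p,a=st(c);tab(c,[609.2,91.4],-43.5,5,10)"
```

```text
pos [609.19  91.41] ang -43.51 R 59.97 Frad 0.86 Ftan(cw) -0.58 Fz 2.2 grip 30.0
-48.5 [-0.37, -0.36]
-53.5 [-0.41, -0.33]
-58.5 [-0.44, -0.3]
-63.5 [-0.45, -0.25]
-68.5 [-0.48, -0.21]
-73.5 [-0.5, -0.17]
-78.5 [-0.5, -0.13]
-83.5 [-0.52, -0.08]
-88.5 [-0.52, -0.04]
-93.5 [-0.53, 0.01]
```

>>> move_arm:
  commands:
    - [[-0.37, -0.36, 0], [0, 0, 0], 0]
    - [[-0.41, -0.33, 0], [0, 0, 0], 0]
    - [[-0.44, -0.3, 0], [0, 0, 0], 0]

```text
t: 9.25
eef_pos: [597.6, 82.0, 106.1]
tcp_rot: [3.139, 0.001, 2.372]
ft_force: [3.8, 4.9, -1.4]
opening: 0.252
grip_force: 30.0
```

```bash
python3 -c "
from h import *
st(np.array([565.7,132.7]))"
```

```text
pos [597.65  81.96] ang -57.80 R 59.96 Frad -2.11 Ftan(cw) -5.83 Fz -1.4 grip 30.0
```

>>> move_arm:
  commands:
    - [[-0.45, -0.25, 0], [0, 0, 0], 0]
    - [[-0.48, -0.21, 0], [0, 0, 0], 0]
    - [[-0.5, -0.17, 0], [0, 0, 0], 0]
    - [[-0.5, -0.12, 0], [0, 0, 0], 0]

```text
t: 9.65
eef_pos: [578.5, 74.4, 106.1]
tcp_rot: [3.139, 0.001, 2.372]
ft_force: [5.2, 4.8, -0.9]
opening: 0.248
grip_force: 30.0
```

```bash
python3 -c "
from h import *
c=np.array([565.7,132.7]);st(c);tab(c,[565.7+60*np.cos(np.radians(78.5)),132.7-60*np.sin(np.radians(78.5))],-78.5,5,12)"
```

```text
pos [578.49  74.37] ang -77.63 R 59.71 Frad -3.54 Ftan(cw) -6.14 Fz -0.9 grip 30.0
-83.5 [-0.52, -0.08]
-88.5 [-0.52, -0.04]
-93.5 [-0.52, 0.01]
-98.5 [-0.52, 0.06]
-103.5 [-0.52, 0.1]
-108.5 [-0.5, 0.14]
-113.5 [-0.49, 0.19]
-118.5 [-0.47, 0.23]
-123.5 [-0.45, 0.27]
-128.5 [-0.42, 0.3]
-133.5 [-0.4, 0.35]
-138.5 [-0.36, 0.37]
```

>>> move_arm:
  commands:
    - [[-0.5, -0.06, 0], [0, 0, 0], 0]
    - [[-0.5, -0.02, 0], [0, 0, 0], 0]
    - [[-0.52, 0.01, 0], [0, 0, 0], 0]
    - [[-0.52, 0.06, 0], [0, 0, 0], 0]
    - [[-0.52, 0.1, 0], [0, 0, 0], 0]
    - [[-0.5, 0.14, 0], [0, 0, 0], 0]

```text
t: 10.25
eef_pos: [548.2, 76.2, 106.1]
tcp_rot: [3.139, 0.002, 2.373]
ft_force: [5.7, 0.5, -2.8]
opening: 0.247
grip_force: 30.0
```

```bash
python3 -c "
from h import *
c=np.array([566.1,133.0]);p,a=st(c)"
```

```text
pos [548.2  76.2] ang -107.49 R 59.56 Frad -2.21 Ftan(cw) -5.33 Fz -2.8 grip 30.0
```

```bash
python3 -c "
from h import *
tab([566.2,133.2],[547.1,76.1],-108.5,5,20)"
```

```text
-113.5 [-0.48, 0.21]
-118.5 [-0.47, 0.23]
-123.5 [-0.45, 0.27]
-128.5 [-0.43, 0.3]
-133.5 [-0.39, 0.35]
-138.5 [-0.36, 0.37]
-143.5 [-0.33, 0.41]
-148.5 [-0.3, 0.44]
-153.5 [-0.25, 0.45]
-158.5 [-0.21, 0.48]
-163.5 [-0.17, 0.5]
-168.5 [-0.13, 0.5]
-173.5 [-0.08, 0.52]
-178.5 [-0.04, 0.52]
-183.5 [0.01, 0.53]
-188.5 [0.06, 0.52]
-193.5 [0.1, 0.51]
-198.5 [0.14, 0.5]
-203.5 [0.19, 0.49]
-208.5 [0.23, 0.47]
```

>>> move_arm:
  commands:
    - [[-0.48, 0.21, 0], [0, 0, 0], 0]
    - [[-0.47, 0.23, 0], [0, 0, 0], 0]
    - [[-0.45, 0.27, 0], [0, 0, 0], 0]
    - [[-0.43, 0.3, 0], [0, 0, 0], 0]
    - [[-0.39, 0.35, 0], [0, 0, 0], 0]
    - [[-0.36, 0.37, 0], [0, 0, 0], 0]

```text
t: 10.85
eef_pos: [522.0, 93.1, 106.1]
tcp_rot: [3.14, 0.002, 2.373]
ft_force: [4.1, -4.2, -1.8]
opening: 0.251
grip_force: 30.0
```

```bash
python3 -c "
from h import *
c=np.array([566.2,133.2]);p,a=st(c)"
```

```text
pos [522.01  93.15] ang -137.81 R 59.64 Frad -0.18 Ftan(cw) -5.88 Fz -1.8 grip 30.0
```

Radial force is near zero, so I'll continue.

>>> move_arm:
  commands:
    - [[-0.33, 0.41, 0], [0, 0, 0], 0]
    - [[-0.3, 0.44, 0], [0, 0, 0], 0]
    - [[-0.25, 0.45, 0], [0, 0, 0], 0]
    - [[-0.21, 0.48, 0], [0, 0, 0], 0]
    - [[-0.17, 0.5, 0], [0, 0, 0], 0]
    - [[-0.13, 0.5, 0], [0, 0, 0], 0]

```text
t: 11.45
eef_pos: [507.7, 120.9, 106.0]
tcp_rot: [3.141, 0.001, 2.373]
ft_force: [2.1, -5.3, 0.1]
opening: 0.253
grip_force: 30.0
```

```bash
python3 -c "
from h import *
c=np.array([566.2,133.2]);p,a=st(c)"
```

```text
pos [507.65 120.87] ang -168.11 R 59.83 Frad -0.97 Ftan(cw) -5.66 Fz 0.1 grip 30.0
```

>>> move_arm:
  commands:
    - [[-0.08, 0.52, 0], [0, 0, 0], 0]
    - [[-0.03, 0.52, 0], [0, 0, 0], 0]
    - [[0.02, 0.53, 0], [0, 0, 0], 0]
    - [[0.07, 0.52, 0], [0, 0, 0], 0]
    - [[0.1, 0.51, 0], [0, 0, 0], 0]
    - [[0.14, 0.5, 0], [0, 0, 0], 0]

```text
t: 12.05
eef_pos: [509.2, 151.8, 106.0]
tcp_rot: [-3.14, 0.0, 2.373]
ft_force: [-1.7, -5.1, 2.7]
opening: 0.247
grip_force: 30.0
```

```bash
python3 -c "
from h import *
c=np.array([566.2,133.2]);p,a=st(c);tab(c,[509.3+.3,152.2],-198.5,5,24)"
```

```text
pos [509.19 151.82] ang 161.91 R 59.98 Frad 0.04 Ftan(cw) -5.37 Fz 2.7 grip 30.0
-203.5 [0.16, 0.49]
-208.5 [0.23, 0.47]
-213.5 [0.27, 0.45]
-218.5 [0.3, 0.43]
-223.5 [0.35, 0.39]
-228.5 [0.37, 0.36]
-233.5 [0.41, 0.33]
-238.5 [0.44, 0.3]
-243.5 [0.45, 0.25]
-248.5 [0.48, 0.21]
-253.5 [0.5, 0.17]
-258.5 [0.5, 0.13]
-263.5 [0.52, 0.08]
-268.5 [0.52, 0.04]
-273.5 [0.53, -0.01]
-278.5 [0.52, -0.06]
-283.5 [0.51, -0.1]
-288.5 [0.5, -0.14]
-293.5 [0.49, -0.19]
-298.5 [0.47, -0.23]
-303.5 [0.45, -0.27]
-308.5 [0.43, -0.3]
-313.5 [0.39, -0.35]
-318.5 [0.36, -0.37]
```

>>> move_arm:
  commands:
    - [[0.18, 0.49, 0], [0, 0, 0], 0]
    - [[0.23, 0.47, 0], [0, 0, 0], 0]
    - [[0.27, 0.45, 0], [0, 0, 0], 0]
    - [[0.3, 0.43, 0], [0, 0, 0], 0]
    - [[0.35, 0.39, 0], [0, 0, 0], 0]
    - [[0.37, 0.36, 0], [0, 0, 0], 0]

```text
t: 12.65
eef_pos: [525.8, 177.7, 106.0]
tcp_rot: [-3.139, -0.001, 2.373]
ft_force: [-3.7, -4.7, 4.6]
opening: 0.249
grip_force: 30.0
```

```bash
python3 -c "
from h import *
c=np.array([566.2,133.2]);p,a=st(c)"
```

```text
pos [525.75 177.73] ang 132.25 R 60.16 Frad -0.95 Ftan(cw) -5.91 Fz 4.6 grip 30.0
```

>>> move_arm:
  commands:
    - [[0.41, 0.32, 0], [0, 0, 0], 0]
    - [[0.44, 0.3, 0], [0, 0, 0], 0]
    - [[0.45, 0.25, 0], [0, 0, 0], 0]
    - [[0.48, 0.21, 0], [0, 0, 0], 0]
    - [[0.5, 0.17, 0], [0, 0, 0], 0]

```text
t: 13.15
eef_pos: [548.2, 190.6, 106.0]
tcp_rot: [-3.139, -0.002, 2.373]
ft_force: [-6.0, -1.8, 6.1]
opening: 0.245
grip_force: 30.0
```

```bash
python3 -c "
from h import *
c=np.array([566.2,133.2]);p,a=st(c)"
```

```text
pos [548.2  190.56] ang 107.42 R 60.11 Frad 0.06 Ftan(cw) -6.30 Fz 6.1 grip 30.0
```

>>> move_arm:
  commands:
    - [[0.5, 0.13, 0], [0, 0, 0], 0]
    - [[0.52, 0.08, 0], [0, 0, 0], 0]
    - [[0.52, 0.04, 0], [0, 0, 0], 0]

```text
t: 13.45
eef_pos: [563.6, 193.3, 106.0]
tcp_rot: [-3.14, -0.002, 2.373]
ft_force: [-5.9, -0.2, 5.2]
opening: 0.252
grip_force: 30.0
```

```bash
python3 -c "
from h import *
c=np.array([566.2,133.2]);p,a=st(c)"
```

```text
pos [563.63 193.3 ] ang 92.45 R 60.16 Frad 0.04 Ftan(cw) -5.88 Fz 5.2 grip 30.0
```

>>> move_arm:
  commands:
    - [[0.53, -0.01, 0], [0, 0, 0], 0]
    - [[0.52, -0.06, 0], [0, 0, 0], 0]

```text
t: 13.65
eef_pos: [574.1, 192.8, 105.9]
tcp_rot: [-3.14, -0.002, 2.373]
ft_force: [-6.5, 2.7, 5.1]
opening: 0.249
grip_force: 30.0
```

```bash
python3 -c "
from h import *
c=np.array([566.2,133.2]);p,a=st(c)"
```

```text
pos [574.06 192.82] ang 82.49 R 60.13 Frad 1.83 Ftan(cw) -6.77 Fz 5.1 grip 30.0
```

>>> move_arm:
  commands:
    - [[0.51, -0.09, 0], [0, 0, 0], 0]
    - [[0.5, -0.14, 0], [0, 0, 0], 0]

```text
t: 13.85
eef_pos: [584.0, 190.7, 105.9]
tcp_rot: [-3.14, -0.002, 2.373]
ft_force: [-7.7, 4.5, 5.7]
opening: 0.247
grip_force: 30.0
```

```bash
python3 -c "
from h import *
c=np.array([566.2,133.2]);p,a=st(c)"
```

```text
pos [584.01 190.69] ang 72.79 R 60.19 Frad 2.00 Ftan(cw) -8.66 Fz 5.7 grip 30.0
```

>>> move_arm:
  commands:
    - [[0.49, -0.18, 0], [0, 0, 0], 0]
    - [[0.47, -0.22, 0], [0, 0, 0], 0]

```text
t: 14.05
eef_pos: [593.6, 186.9, 105.9]
tcp_rot: [-3.14, -0.003, 2.373]
ft_force: [-7.0, 4.8, 5.4]
opening: 0.251
grip_force: 30.0
```

```bash
python3 - <<'E'
from h import *
from cell import read_camera
import cv2
c=np.array([566.2,133.2]);st(c)
b=read_camera("scene");st(c)
cv2.imwrite("pics/c5.png",cv2.convertScaleAbs(cv2.resize(b[145:235,270:390],None,fx=6,fy=6,interpolation=cv2.INTER_CUBIC),alpha=2))
E
```

```text
pos [593.62 186.88] ang 62.95 R 60.27 Frad 1.08 Ftan(cw) -8.40 Fz 5.4 grip 30.0
pos [594.24 186.58] ang 62.29 R 60.30 Frad 0.13 Ftan(cw) -7.19 Fz 5.0 grip 30.0
```

View pics/c5.png

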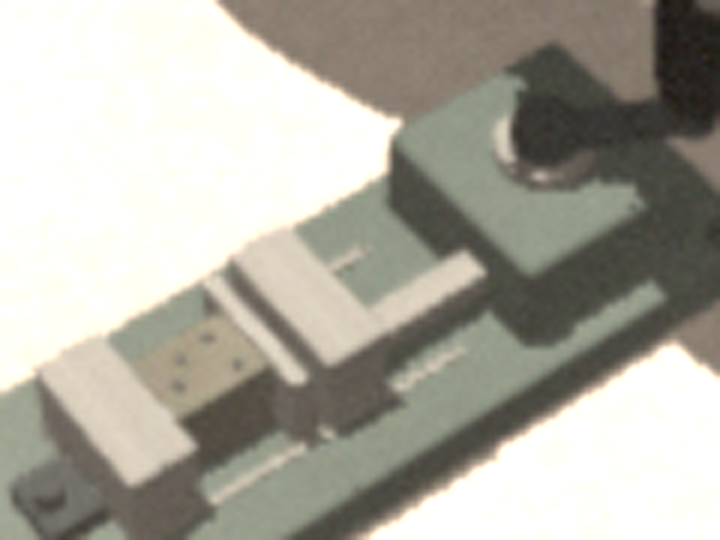

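The billet is held between the fixed jaw (face edge about (105,340)–(197,455)) and the plate (front edge (205,283)–(298,380)). The gap to the block edge (232,262)–(322,363) is still there. I'll compare that gap with the start.

```bash
python3 - <<'E'
from h import *
np.set_printoptions(precision=1,suppress=True)
A=lambda p,z:C("scene",p,z,245,148,5)
B=lambda p,z:C("scene",p,z,270,145,6)
print("before",A([(352,190),(435,268)],70).mean(0),A([(378,170),(462,250)],75).mean(0))
print("now",B([(205,283),(298,380)],70).mean(0),B([(232,262),(322,363)],75).mean(0),"fixed",B([(105,340),(197,455)],75).mean(0))
st(np.array([566.2,133.2]))
E
```

```text
before [568.4  23.5] [569.9  37.4]
now [567.2  -8.7] [568.7   2.1] fixed [572.6 -57.5]
pos [594.2 186.6] ang 62.29 R 60.30 Frad 0.13 Ftan(cw) -7.19 Fz 5.0 grip 30.0
```

>>> move_arm:
  commands:
    - [[0.45, -0.27, 0], [0, 0, 0], 0]
    - [[0.18, -0.12, 0], [0, 0, 0], 0]

```text
t: 14.3
eef_pos: [600.0, 183.1, 105.9]
tcp_rot: [-3.14, -0.003, 2.372]
ft_force: [-7.2, 6.0, 5.5]
opening: 0.249
grip_force: 30.0
```

```bash
python3 - <<'E'
from h import *
st(np.array([566.2,133.2]))
E
```

```text
pos [600.02 183.09] ang 55.86 R 60.28 Frad 0.97 Ftan(cw) -9.32 Fz 5.5 grip 30.0
```

>>> move_arm:
  commands:
    - [[0, 0, 0], [0, 0, 0], 0]

```text
t: 14.4
eef_pos: [600.1, 183.0, 106.0]
tcp_rot: [-3.141, -0.002, 2.372]
ft_force: [-5.0, 5.5, 3.9]
opening: 0.249
grip_force: 30.0
```

```bash
python3 - <<'E'
from h import *
st(np.array([566.2,133.2]))
E
```

```text
pos [600.14 183.04] ang 55.74 R 60.30 Frad 1.73 Ftan(cw) -7.19 Fz 3.9 grip 30.0
```

>>> move_arm:
  commands:
    - [[0, 0, 0], [0, 0, 0], 0.6]
    - [[0, 0, 0], [0, 0, 0], 0.6]
    - [[0, 0, 0], [0, 0, 0], 0.6]
    - [[0, 0, 0], [0, 0, 0], 0.6]
    - [[0, 0, 0], [0, 0, 0], 0.6]
    - [[0, 0, 0], [0, 0, 0], 0.6]
    - [[0, 0, 1], [0, 0, 0], 0.6]
    - [[0, 0, 3], [0, 0, 0], 0.6]
    - [[0, 0, 4], [0, 0, 0], 0.6]
    - [[0, 0, 4], [0, 0, 0], 0.6]

```text
t: 15.4
eef_pos: [601.0, 182.4, 227.9]
tcp_rot: [-3.141, -0.0, 2.373]
ft_force: [0.2, 0.6, -0.2]
opening: 0.601
grip_force: 0.0
```

>>> move_arm:
  commands:
    - [[-2, 2, 3], [0, 0, 0], 0.6]
    - [[-4, 3, 0], [0, 0, 0], 0.6]
    - [[-3, 2, 0], [0, 0, 0], 0.6]
    - [[0, 0, 0], [0, 0, 0], 0.6]
    - [[0, 0, 0], [0, 0, 0], 0.6]

```text
t: 15.9
eef_pos: [511.1, 252.9, 257.0]
tcp_rot: [3.14, 0.001, 2.374]
ft_force: [0.1, -1.0, 0.3]
opening: 0.599
grip_force: 0.0
```

```bash
python3 - <<'E'
from h import *
from cell import read_camera
import cv2
st(np.array([566.2,133.2]))
b=read_camera("scene")
cv2.imwrite("pics/c6.png",cv2.convertScaleAbs(cv2.resize(b[125:235,250:410],None,fx=5,fy=5,interpolation=cv2.INTER_CUBIC),alpha=2))
E
```

```text
pos [511.13 252.85] ang 114.71 R 131.72 Frad -0.89 Ftan(cw) -0.33 Fz 0.3 grip 0.0
```

View pics/c6.png

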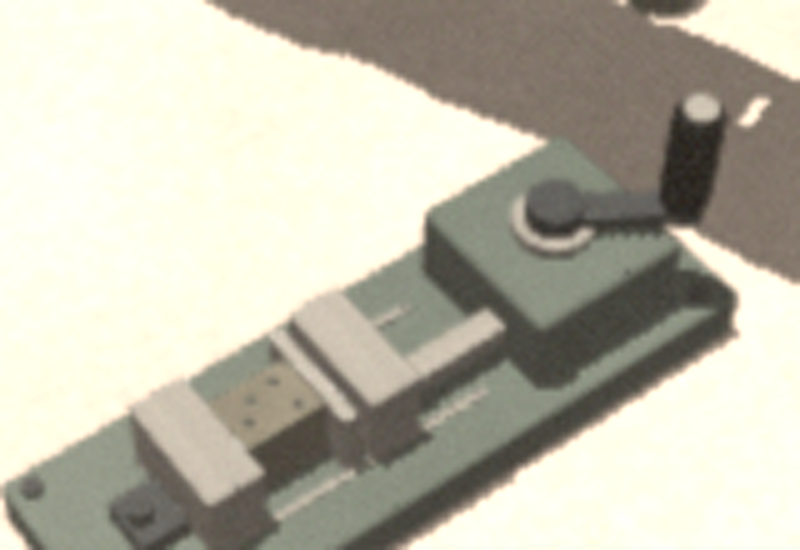

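The billet at (265,405) is clamped, with a small gap left between plate and block near (345,400). The crank has stayed put at (700,110) and the hand is clear.

```bash
python3 -c "
from cell import env
print(env.job_done())"
```

```text
the job is handed in; nothing more can be done
None
```

The billet is clamped in the vise with the spring plate pushed back about 3.7 mm of its 8 mm, going by the crank force; the sleeve is released, nothing else was touched, and the job was handed in at about 16 s.

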